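Chock the copper pencil tin on the sloping drawing board and sink the stop pins

TASK

The copper pencil tin lying on the sloping drawing board is kept from rolling only by two stop pins. Set the wooden chock flat on the board between the pins, orange face towards the tin, and push it uphill against the tin's low side until the tin is backed firmly against the dark fence: a steady push of about 10 N held for a second, with never more than 18 N coming on the tin, and do not handle the tin with the gripper itself. Then ease off, let go of the chock and press the red paddle down until the pins are fully sunk, so that the chock alone holds the tin; leave the other things on the desk alone.

Things in the scene. Friction and masses are not known exactly. Their poses are not given: they have to be found in the camera images.
- board: pale sloping drawing board, 280 mm uphill x 300 mm, fixed. Origin at desk level under its middle; x points level towards uphill (away from the robot at yaw 0), y left, z up. Flat top rises at 0.14 rad along +x. A dark fence, 46 mm high, stands across it uphill of the tin. The fence is adjustable and its place not measured: the gap from tin to fence at the start is 5 to 12 mm, to be felt
- slope (a point): point on the board's top surface at its middle, 45 mm straight above board. Axes: x uphill along the surface, y level to the left, z square to the surface. The pins' uphill faces lie at its x = 0; the two pins span y = 39 to 47 mm left and right and are 10 mm long in x
- tin: closed copper-coloured steel tin, dark lid, radius 36, length 104 mm, about 0.4 kg, lying across the slope. Origin at the middle of its axis, y along the axis (x, z turn as it rolls). At the start it leans on both pins, axis at slope x = 35 mm, free to roll uphill to the fence. A chock pushed with about 10 N seats it (some is lost to friction); over 18 N on the tin dents it
- chock: beech chock, 60 long, 36 wide (mm), on the desk right of the board. Origin: underside; x to its toe, z up. Body 24 high, x -16 to 24; orange 45-degree face down to a 4 mm toe at x = 44. On top, T-shaped dark grip, height 24 to 62: fin x -16 to 8, 14 thick (grip across y, near x = -5), with a push plate 32 wide at x = 8 to 14. Touching the tin, its origin is 63 mm downhill of the tin's axis
- stop_pins (a joint): travel (m) of the two stop pins square to the board's surface: 0 = standing 26 mm above it, 0.024 = fully sunk, at the end stop. Pins and red paddle move as one, against about 3 N of friction, and stay where left
- paddle (a point): middle of the top of the red press paddle (30 x 26 mm), which moves with the pins; 105 mm left of the board's middle, 42 mm above the board's surface at the start. Press it square to the surface
- sharpener: round brass pencil sharpener, 34 mm across, 26 mm high, to the right of the board; to be left alone. Origin under its middle
- stapler: orange and black stapler lying on its side, 145 mm long (x), 30 mm wide, 30 mm high, left of the board; to be left alone. Origin under its middle
- tumbler: glass tumbler with three markers, 74 mm across, 147 mm high over the markers, far left; to be left alone. Origin under its middle
Not all that is in view belongs to the job. There is more than one size of the chock; the one meant has the size given above. Several things have the shape of the tin; the one meant has the colours described above.

How it is judged:
By the outcome, as a careful person would: the job done as asked, in the order asked, and still so for the second after the job is handed in, with the robot touching nothing.
It also fails if it takes over 72 s, if anything falls off the work surface, if the arm or the gripper's body presses on something with over 40 N, if the wrist force passes 120 N, or if a joint passes its speed limit or range.

ROBOT

A 6-joint arm with a two-finger parallel gripper is mounted at the origin on the work surface. World frame = base frame: x ahead of the robot, y to its left, z up, the work surface at z = 0. Lengths are in mm, angles in rad, forces in N, time in s.
With the tool pointing down it reaches from about 300 to 875 mm from the base axis. Payload 6.4 kg.
Tool frame: the origin (TCP) lies on the front face of the gripper's body, between the roots of the fingers; the fingertips stand 73 mm ahead of it and the grasp point (between the pads) lies 54 mm ahead of it (pinch_z is the distance from the TCP to the grasp point, in mm); z points along the fingers, y is the line along which they close (so a half turn about z gives the same grasp; the last joint's range is limited). The gripper opens to 85 mm and grips with 20 to 120 N. Pads are 22 mm wide; open, the fingers measure 114 mm over their backs; the gripper's body (76 mm by 85 mm) begins 54 mm behind the grasp point. The pads swing forward as they close: fully open they stand 13 mm farther back than shut.
Start: joints at [-1.552, 0.181, 1.607, -0, 1.354, -0.206], TCP at [128.189, -560.544, 303.888] pointing down, gripper open.
Joint ranges: [-2.99, 2.99], [-0.89, 2.07], [0.3, 2.58], [-1.14, 4.28], [0, 2.63], [-3.12, 3.12]. Speed limits (rad/s): [2.57, 2.57, 3.01, 3.14, 3.14, 3.14].

INTERFACE

Orientations are given as a unit quaternion [x, y, z, w].
In Python, from station import get_obs, camera, hand_in, spot_in, outline_of, pinch_z gives the robot as it stands.
- The arm moves only by the shell command python3 -m pendant 'ROWS' [OPENING]. ROWS is a JSON object of lists of equal length, an entry for each row: "offset": the shift along the world's x, y, z in units of 50 mm (1.0 is 50 mm), a list of three; "twist": the turn, a rotation vector about the world's x, y, z in units of 10 degrees (1.0 is 10 degrees), a list of three. In form: {"offset": [[tx, ty, tz], ...], "twist": [[rx, ry, rz], ...]}. A call has 1 to 5 rows; each row shifts and turns the commanded pose from where the row before left it; what a row does not reach is not made up. A row lasts 1/8 s, in which the tool goes at most 62.5 mm and 10.7 degrees, less where a joint would pass 70% of its speed; a pose out of reach is approached as far as the arm can. A call is refused whole if a number of a shift passes 1 or a number of a turn 1, either way. A call with a gripper value outside its range is refused whole. OPENING is the finger opening in mm, from 0 to 85.4, set as the call begins (- or left out, the last holds). The fingers move at their own pace and stop on an object; the grip force is fixed at half the most. Time passes only in rows, so rows that do not move let the fingers close. It gives the time, the measured TCP pose, the force, the opening and the grip force at its end, in the units of the state.
- get_obs(): the state, without advancing time (a new reading comes with each control period).
- camera(name): name is "side" or "top"; returns a dict with "pixels" (400x640x3 uint8, red, green, blue), "fx", "fy", "cx", "cy" (pixels), "xyz" and "attitude" of the camera in the world. Camera axes: x right, y down, z forward; pixel columns grow to the right and rows downward; lengths in mm; the calibration is good to about 2 mm. A picture is of the moment at which its call begins. There is no depth.
- hand_in(): hands the job in; it is judged then, once.
Trained networks look in the newest picture that a camera, given by its name, has taken for a name from the list of things; names that differ only in an ending like _2 or _b are one class to them, and where a whole thing is asked for, a point or a joint stands for the part that bears it (a point fixed in the world has none). Each returns a list of dicts, best first, with "confidence" (0 to 1); they miss things now and then, are a little off and sometimes report something else, mostly with a low value. They report only what shows in the picture. A call takes as long as a camera call. They do not tell look-alikes from the thing itself.
- spot_in(camera, thing): "extent" ([left, top, width, height] in pixels, round what is visible of it).
- outline_of(camera, thing): "pixels" (400x640 bool, what is visible of it) and "extent" ([left, top, width, height] in pixels, round what is visible of it).
The state is a dict: "t": time; "joints": joint angles; "joint_velocities": joint speeds; "tau": joint torques, N m; "position": TCP position; "eef_rot": TCP orientation; "force": force on the tool from outside, world axes, zero at the start; "ft_torque": the same for the moment, N m; "gripper_width": finger opening in mm; "grasp_force": force on a finger pad.
Only numpy, scipy, OpenCV 4.12 (cv2) and the standard library are available. Lean on these libraries where they do the work, as an engineer would, in place of code of your own. Each camera call takes 0.05 s, during which the arm holds its last target. There are 200 camera calls.

## Working session

There is one attempt and no reset: what is moved stays moved. The work goes in short steps, Python scripts to look and compute and a shell command to move; the robot and the scene stay as the last step left them, time stands still between calls to the robot, and variables do not carry over. Pictures are saved under pics/ and viewed, at most 13 in all, crops included, and the job is handed in when it is done.

```bash
ls; mkdir -p pics; python3 - <<'E'
from station import *
import cv2
o=get_obs();print({k:o[k] for k in('t','position','eef_rot','force','gripper_width')},pinch_z)
for n in('side','top'):
    c=camera(n);cv2.imwrite(f'pics/{n}0.png',c['pixels'][:,:,::-1]);print(n,[c[k] for k in('fx','fy','cx','cy','xyz','attitude')])
    for th in('board','tin','chock','stop_pins','paddle','sharpener','stapler','tumbler'):
        try:print(th,[(d['extent'],round(d['confidence'],2)) for d in spot_in(n,th)])
        except Exception as e:print(th,e)
E
```

```text
pics
{'t': 0.0, 'position': array([ 128.17846513, -560.09330361,  302.98977649]), 'eef_rot': array([ 9.93690637e-01,  1.12152358e-01,  9.52826866e-05, -8.70391759e-04]), 'force': array([ 0.68961105, -0.81703626,  0.03468322]), 'gripper_width': 85.62910055918422} 53.900000000000006
side [472.5307674411062, 472.5307674411062, 317.9357297323747, 193.3135144357404, array([ 202.64133954, -634.60867159,  920.65021044]), array([ 0.91507585, -0.20949397,  0.07332724, -0.33670698])]
board [([259.8, 107.9, 149.4, 127.6], 0.59)]
tin [([315.3, 125.5, 47.0, 47.2], 0.85), ([393.4, 226.8, 55.8, 40.6], 0.62)]
chock [([348.2, 320.4, 31.3, 28.0], 0.82), ([318.3, 291.1, 17.1, 33.5], 0.71), ([287.6, 343.7, 47.5, 42.0], 0.57)]
stop_pins [([293.3, 128.9, 50.0, 47.2], 0.77)]
paddle [([295.3, 127.7, 43.3, 46.3], 0.46)]
sharpener [([411.7, 304.1, 16.7, 20.4], 0.66), ([295.2, 126.8, 48.1, 47.8], 0.56), ([254.5, 106.1, 156.2, 129.6], 0.51)]
stapler [([220.5, 121.0, 51.3, 34.0], 0.63), ([296.2, 128.0, 42.2, 45.3], 0.58)]
tumbler [([315.0, 58.9, 25.6, 49.9], 0.74)]
top [365.6417293294378, 365.6417293294378, 324.2890737751011, 204.72597041080817, array([476.57363051,  13.69983596, 944.5698582 ]), array([-0.70520027,  0.70821031, -0.02467012,  0.02285013])]
board [([211.5, 117.0, 141.0, 134.8], 0.67)]
tin [([254.5, 153.1, 50.2, 36.4], 0.96), ([384.4, 131.1, 44.4, 49.9], 0.75)]
chock [([443.4, 227.7, 18.4, 23.7], 0.87), ([408.1, 254.9, 17.3, 5.4], 0.55)]
stop_pins [([439.8, 228.5, 27.0, 21.5], 0.58)]
paddle [([232.2, 184.8, 68.8, 15.7], 0.63), ([183.9, 218.0, 21.0, 59.5], 0.3), ([142.0, 111.9, 49.0, 36.8], 0.23)]
sharpener [([443.7, 181.1, 22.1, 11.3], 0.48)]
stapler [([181.3, 217.3, 23.2, 62.0], 0.63), ([232.8, 190.6, 32.1, 12.3], 0.49)]
tumbler [([139.9, 113.9, 52.5, 34.4], 0.73)]
```

View pics/side0.png

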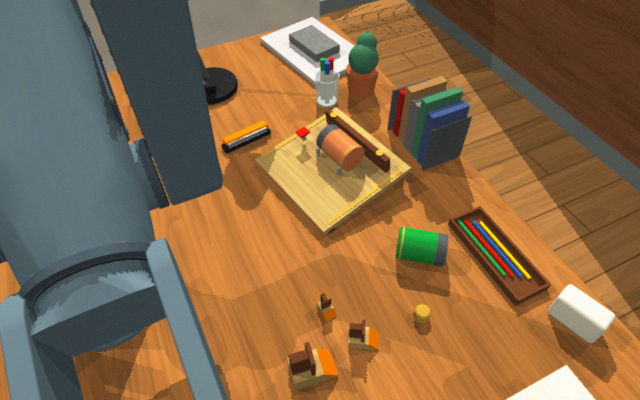

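View pics/top0.png

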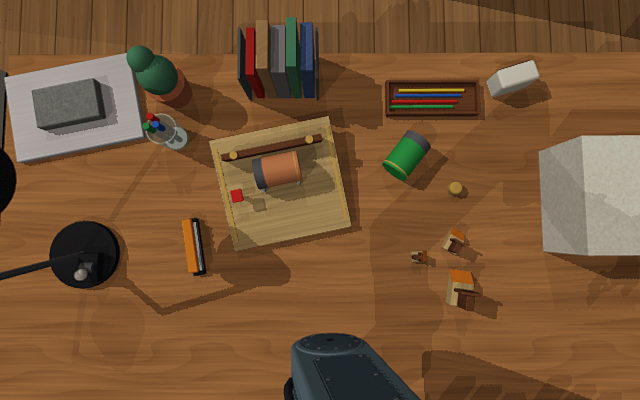

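Candidates: tin – copper with dark lid at side (340,148) / top (277,169); the green tin at side (422,246) / top (407,156) has the wrong colours. Chocks – small side (327,307) / top (419,257), medium (363,335) / (454,240), large (313,366) / (461,288). I'll measure sizes and check them in close crops.

```bash
cat > h.py <<'E'
import numpy as np,cv2
from scipy.spatial.transform import Rotation as R
from station import *
def proj(c,P):
    q=R.from_quat(c['attitude']).inv().apply(np.atleast_2d(P)-c['xyz'])
    return q[:,:2]/q[:,2:]*[c['fx'],c['fy']]+[c['cx'],c['cy']]
def ray(c,u,v,z):
    d=R.from_quat(c['attitude']).apply([(u-c['cx'])/c['fx'],(v-c['cy'])/c['fy'],1])
    return c['xyz']+d*(z-c['xyz'][2])/d[2]
def place(P,x,y,yaw,s=1):
    return R.from_euler('z',yaw).apply(np.array(P,float)*s)+[x,y,0]
def box(x0,x1,y0,y1,z0,z1):
    return [[x,y,z] for x in(x0,x1) for y in(y0,y1) for z in(z0,z1)]
CH=[box(-16,24,-18,18,0,24)+[[44,y,z] for y in(-18,18) for z in(0,4)],box(-16,8,-7,7,24,62),box(8,14,-16,16,24,62)]
def mask(c,parts):
    m=np.zeros((1600,2560),np.uint8)
    for p in parts:
        h=cv2.convexHull(np.round(proj(c,p)*4+2).astype(np.int32));cv2.fillConvexPoly(m,h,1)
    return cv2.resize(m.astype(np.float32),(640,400),interpolation=cv2.INTER_AREA)
E
python3 - <<'E'
from h import *
from scipy.optimize import minimize
cs={n:camera(n) for n in('side','top')}
t=cs['top']['pixels'][110:310,200:480,::-1];cv2.imwrite('pics/tc.png',cv2.resize(t,None,fx=2.8,fy=2.8,interpolation=2))
s=cs['side']['pixels'];a=cv2.resize(s[100:240,250:420,::-1],None,fx=4,fy=4,interpolation=2)
cv2.imwrite('pics/sc.png',a)
O={n:outline_of(n,'chock') for n in cs}
for n in O:print(n,[(d['extent'],round(d['confidence'],2),int(d['pixels'].sum())) for d in O[n]])
for name,us,ut in(('small',(327,307),(419,257)),('med',(363,335),(454,240)),('large',(313,366),(461,288))):
    m={}
    for n,u in(('side',us),('top',ut)):
        for d in O[n]:
            e=d['extent']
            if e[0]-3<u[0]<e[0]+e[2]+3 and e[1]-3<u[1]<e[1]+e[3]+3: m[n]=d['pixels'].astype(np.float32);break
    p0=ray(cs['side'],*us,20)
    def f(p):
        L=0
        for n in m:
            k=mask(cs[n],[place(q,p[0],p[1],p[2],p[3]) for q in CH]);L+=1-np.minimum(k,m[n]).sum()/np.maximum(k,m[n]).sum()
        return L
    b=None
    for s0 in(.6,1,1.4):
      for y in np.arange(-3,3.1,.75):
        r=minimize(f,[p0[0],p0[1],y,s0],method='Nelder-Mead',options=dict(initial_simplex=np.array([p0[0],p0[1],y,s0])+np.vstack([np.zeros(4),np.diag([12,12,.4,.1])]),maxiter=160))
        if b is None or r.fun<b.fun:b=r
    print(name,list(m),p0.round(),b.x.round(3),round(b.fun,3))
E
```

```text
side [([351.2, 323.0, 23.2, 25.1], 0.74, 686), ([287.5, 343.0, 46.5, 44.3], 0.67, 1476), ([315.9, 293.4, 17.4, 28.9], 0.57, 281)]
top [([444.8, 266.8, 35.0, 43.8], 0.9, 1031), ([440.4, 228.5, 23.9, 22.7], 0.81, 372)]
small ['side'] [ 411. -230.   20.] [ 408.239 -219.318   -1.541    0.635] 0.085
med ['side', 'top'] [ 448. -316.   20.] [ 435.919 -309.974   -0.556    0.962] 0.177
large ['side', 'top'] [ 332. -328.   20.] [ 3.11679e+02 -3.24787e+02 -1.50000e-01  1.40100e+00] 0.099
```

View pics/tc.png

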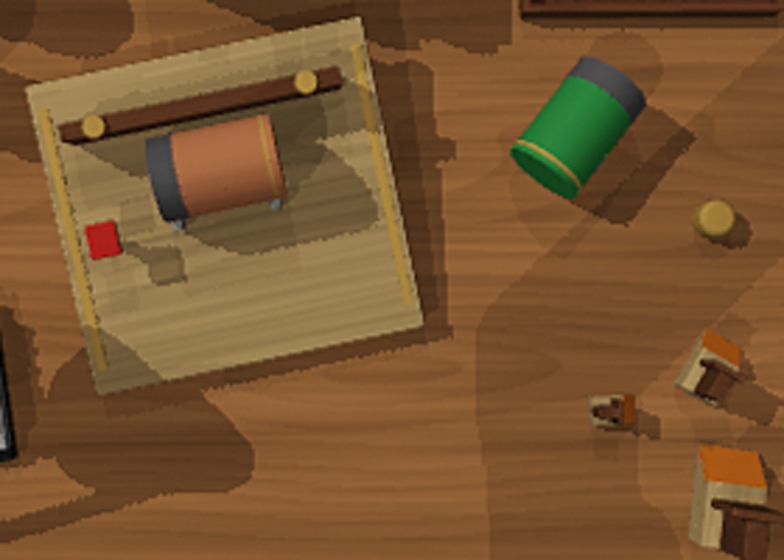

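View pics/sc.png

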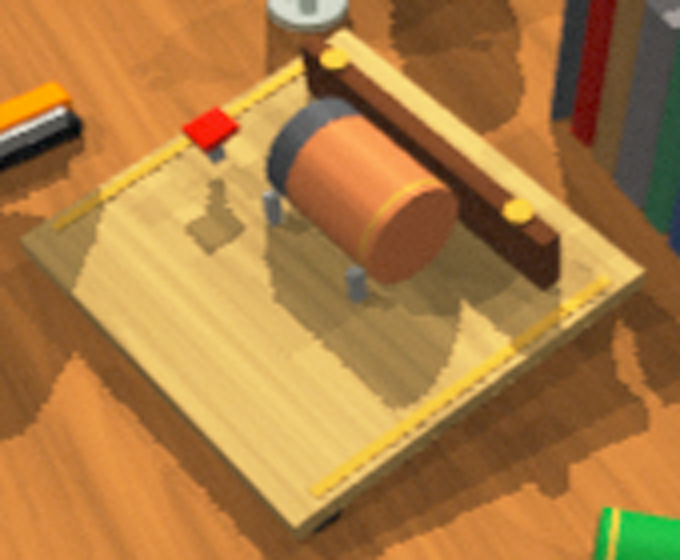

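The crops show the copper tin with its dark lid against the pins at top crop (215,165), red paddle at (103,240), and the medium chock at (712,368), orange end pointing up and to the right. Scale fits give 0.64 / 0.96 / 1.40, so the medium chock is the one meant. Next I'll fit the board and refine the chock.

```bash
cat >> h.py <<'E'
A=0.14
def s2b(p):  # slope frame -> board frame
    return R.from_euler('y',-A).apply(np.atleast_2d(p).astype(float))+[0,0,45]
E
python3 - <<'E'
from h import *
from scipy.optimize import minimize,least_squares
cs={n:camera(n) for n in('side','top')}
def red(c):
    h=cv2.cvtColor(c['pixels'],cv2.COLOR_RGB2HSV);m=((h[...,0]<5)|(h[...,0]>175))&(h[...,1]>200)&(h[...,2]>120)
    n,l,st,ce=cv2.connectedComponentsWithStats(m.astype(np.uint8));return [(ce[i],st[i,4]) for i in range(1,n) if st[i,4]>20]
for n in cs:print(n,[(c.round(1),a) for c,a in red(cs[n])])
tc=lambda x,y:((x+.5)/2.8-.5+200,(y+.5)/2.8-.5+110); sc=lambda x,y:((x+.5)/4-.5+250,(y+.5)/4-.5+100)
obs=[('top',tc(26,88),(140,150,0)),('top',tc(360,17),(140,-150,0)),('top',tc(422,322),(-140,-150,0)),('top',tc(97,389),(-140,150,0)),
('side',sc(643,268),(140,-150,0)),('side',sc(22,238),(-140,150,0)),('side',sc(298,522),(-140,-150,0)),('side',sc(341,30),(140,150,0)),
('top',tc(103,240),(None)),('side',sc(211,130),(None))]
def res(p):
    o=[]
    for n,u,q in obs:
        q=(p[3],105,42) if q is None else q
        o+=list((proj(cs[n],place(s2b(q),*p[:3]))-u)[0])
    return np.array(o)
r=least_squares(res,[600,100,.2,0],loss='soft_l1',x_scale=[10,10,.1,10]);print('board',r.x.round(3));print(res(r.x).reshape(-1,2).round(1))
bx=r.x
us,ut=(363,335),(454,240);m={}
for n,u in(('side',us),('top',ut)):
    for d in outline_of(n,'chock'):
        e=d['extent']
        if e[0]<u[0]<e[0]+e[2] and e[1]<u[1]<e[1]+e[3]: m[n]=d['pixels'].astype(np.float32);break
def f(p,w=None):
    return sum(1-np.minimum(k,m[n]).sum()/np.maximum(k,m[n]).sum() for n in m if w in(None,n) for k in[mask(cs[n],[place(q,*p) for q in CH])])
b=min((minimize(f,[437,-310,y],method='Nelder-Mead',options=dict(initial_simplex=np.array([437,-310,y])+np.vstack([np.zeros(3),np.diag([8,8,.3])]))) for y in(-.9,-.55,-.2)),key=lambda r:r.fun)
print('chock',b.x.round(3),b.fun,f(b.x,'side'))
def draw(im,c,P,o,k,closed=True):
    q=((proj(c,P)-o+.5)*k-.5).round().astype(np.int32);cv2.polylines(im,[q],closed,(255,255,0),1)
W=[];
for n,(x,y,w,h) in(('top',(430,215,45,50)),('side',(340,305,45,50)),('top',(205,110,155,140)),('side',(250,100,170,140))):
    k=8 if w<50 else 2.3
    im=cv2.resize(cs[n]['pixels'][y:y+h,x:x+w,::-1],None,fx=k,fy=k,interpolation=1)
    o=np.array([x,y])
    P=lambda q:place(q,*b.x)
    for s in(-18,18):draw(im,cs[n],P([[-16,s,0],[-16,s,24],[24,s,24],[44,s,4],[44,s,0]]),o,k)
    draw(im,cs[n],P([[-16,-7,62],[8,-7,62],[8,-16,62],[14,-16,62],[14,16,62],[8,16,62],[8,7,62],[-16,7,62]]),o,k)
    B=lambda q:place(s2b(q),*bx[:3])
    draw(im,cs[n],B([(140,150,0),(140,-150,0),(-140,-150,0),(-140,150,0)]),o,k)
    for s in(-1,1):draw(im,cs[n],B([(0,s*39,26),(0,s*47,26),(-10,s*47,26),(-10,s*39,26)]),o,k)
    a=np.arange(0,6.3,.2)
    for s in(-52,52):draw(im,cs[n],B(np.c_[35+36*np.cos(a),0*a+s,36+36*np.sin(a)]),o,k)
    W.append(im)
H=lambda a,b:np.hstack([cv2.copyMakeBorder(i,0,max(a.shape[0],b.shape[0])-i.shape[0],0,0,0) for i in(a,b)])
a,b2=H(W[0],W[1]),H(W[2],W[3]);w=max(a.shape[1],b2.shape[1])
cv2.imwrite('pics/ov.png',cv2.resize(np.vstack([cv2.copyMakeBorder(i,0,0,0,w-i.shape[1],0) for i in(a,b2)]),None,fx=.8,fy=.8))
E
```

```text
side [(array([331.1,  62.5]), np.int32(28)), (array([402.4,  91.3]), np.int32(27)), (array([302.1, 131.8]), np.int32(78)), (array([488.8, 248.7]), np.int32(249))]
top [(array([249.5,  50.5]), np.int32(368)), (array([420.8, 100.7]), np.int32(155)), (array([149.1, 115.5]), np.int32(37)), (array([236.3, 195.4]), np.int32(120))]
board [ 5.91653e+02  1.17906e+02  2.10000e-01 -6.57400e+00]
[[-0.6 -1.4]
 [ 0.2 -1.6]
 [ 1.4  0.3]
 [ 0.2  1.9]
 [ 0.8 -0.1]
 [-1.4 -0.4]
 [-0.6  1.3]
 [ 0.4 -1.5]
 [ 0.1 -0.2]
 [-1.  -1.2]]
chock [ 436.399 -309.828   -0.554] 0.16887998580932617 0.097381175
```

View pics/ov.png

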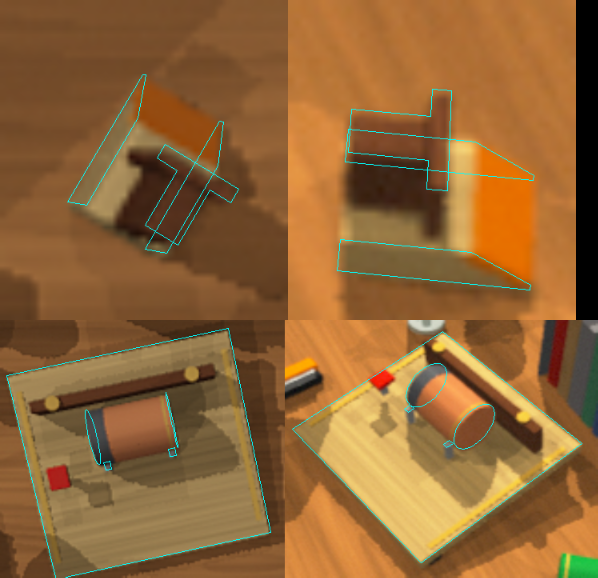

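The overlay shows the board, pins and tin model matching both views, and the chock matching well in the side view (the body at crop top right). I'll approach above the chock now.

```bash
cat >> h.py <<'E'
def to(pos,rot,n=1):
    o=get_obs();r=R.from_quat(o['eef_rot'])
    print('t',round(o['t'],2),'at',o['position'].round(1),'shift',((np.array(pos)-o['position'])/50).round(3),'turn',np.degrees((rot*r.inv()).as_rotvec()/10).round(3),'F',o['force'].round(1),'w',round(float(o['gripper_width']),1))
def down(yaw): return R.from_euler('z',yaw)*R.from_euler('x',np.pi)
E
python3 -m pendant '{"offset":[[0.76,0.63,-0.32],[0.76,0.63,-0.32],[0.76,0.63,-0.32],[0.76,0.63,-0.32]],"twist":[[0,0,-0.56],[0,0,-0.56],[0,0,-0.56],[0,0,-0.56]]}' 60
python3 -m pendant '{"offset":[[0.76,0.63,-0.32],[0.76,0.63,-0.32],[0.76,0.63,-0.32],[0.76,0.63,-0.32],[0,0,0]],"twist":[[0,0,-0.56],[0,0,-0.56],[0,0,-0.56],[0,0,-0.56],[0,0,0]]}'
python3 - <<'E'
from h import *
to([432.1,-307.2,100],down(-.554))
E
```

```text
t: 1.8
position: [281.2, -433.5, 239.6]
eef_rot: [0.996, -0.085, 0.0, 0.0]
force: [-0.5, 0.4, -0.0]
gripper_width: 60.2
grasp_force: 0.0
t: 2.42
position: [433.6, -305.6, 174.5]
eef_rot: [0.962, -0.273, -0.001, -0.001]
force: [-0.7, -0.2, -0.2]
gripper_width: 59.8
grasp_force: 0.0
t 2.42 at [ 433.6 -305.6  174.5] shift [-0.03  -0.032 -1.49 ] turn [-0.013 -0.008 -0.004] F [-0.7 -0.2 -0.2] w 59.8
```

```bash
python3 -m pendant '{"offset":[[-0.03,-0.03,-0.5],[0,0,-0.5],[0,0,-0.49],[0,0,0]],"twist":[[0,0,0],[0,0,0],[0,0,0],[0,0,0]]}'
python3 - <<'E'
from h import *
to([432.1,-307.2,100],down(-.554))
cs={n:camera(n) for n in('side','top')}
a=cs['side']['pixels'][280:380,300:420,::-1];b=cs['top']['pixels'][200:300,390:510,::-1]
cv2.imwrite('pics/g.png',cv2.resize(np.hstack([a,b]),None,fx=3.3,fy=3.3,interpolation=2))
E
```

```text
t: 2.92
position: [429.3, -309.8, 100.1]
eef_rot: [0.961, -0.275, -0.002, -0.001]
force: [-1.0, 0.5, 0.3]
gripper_width: 60.0
grasp_force: 0.0
t 2.92 at [ 429.3 -309.8  100.1] shift [ 0.056  0.053 -0.001] turn [-0.014 -0.015  0.02 ] F [-1.   0.5  0.3] w 60.0
```

View pics/g.png

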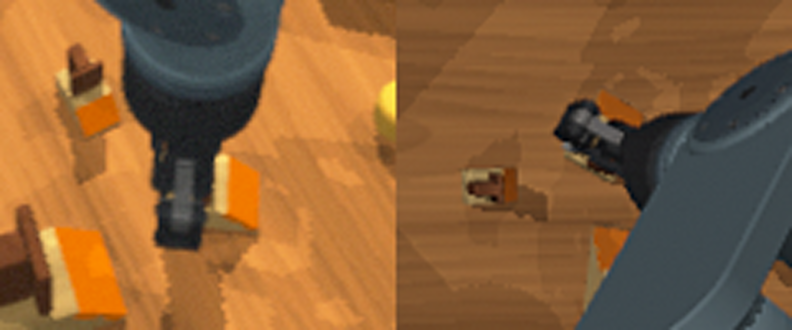

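The gripper straddles the medium chock (side crop (180,230), orange face visible to its right), with the small and large chocks clear. I'll correct by 3 mm and close.

```bash
python3 -m pendant '{"offset":[[0.06,0.05,0],[0,0,0]],"twist":[[0,0,0],[0,0,0]]}'
python3 -m pendant '{"offset":[[0,0,0],[0,0,0],[0,0,0],[0,0,0],[0,0,0]],"twist":[[0,0,0],[0,0,0],[0,0,0],[0,0,0],[0,0,0]]}' 5
python3 -m pendant '{"offset":[[0,0,0],[0,0,0],[0,0,0.4],[0,0,0.8],[0,0,0.8]],"twist":[[0,0,0],[0,0,0],[0,0,0],[0,0,0],[0,0,0]]}'
```

```text
t: 3.28
position: [434.3, -307.9, 102.5]
eef_rot: [0.962, -0.275, 0.001, 0.001]
force: [0.2, 0.1, 0.6]
gripper_width: 59.8
grasp_force: 0.0
t: 3.9
position: [433.8, -307.7, 101.6]
eef_rot: [0.961, -0.275, 0.0, 0.0]
force: [0.1, 0.4, 2.9]
gripper_width: 13.5
grasp_force: 59.1
t: 4.53
position: [433.0, -306.8, 201.2]
eef_rot: [0.961, -0.275, -0.001, -0.001]
force: [0.4, 0.7, -2.2]
gripper_width: 13.2
grasp_force: 58.6
```

```bash
cat >> h.py <<'E'
BX=(591.65,117.9,0.21)
SR=R.from_euler('z',.21)*R.from_euler('y',-A)   # slope axes in world
PR=SR*R.from_euler('x',np.pi)
def sl(p): return place(s2b(p),*BX)[0]
def at():
    o=get_obs();p=SR.inv().apply(o['position']-sl((0,0,0)));f=SR.inv().apply(o['force'])
    e=(PR.inv()*R.from_quat(o['eef_rot'])).as_rotvec()
    print('t',round(o['t'],2),'slope',p.round(1),'F',f.round(1),'err',np.degrees(e).round(1))
def go(p):
    d=SR.apply(np.array(p,float))/50
    print('slope move',p,'->',d.round(3))
E
python3 - <<'E'
from h import *
to(sl((-49,0,140)),PR); print('target',sl((-49,0,140)));at()
for p in((0,0,-10),(10,0,0),(0,10,0)):go(p)
E
```

```text
t 4.53 at [ 433.  -306.8  201.2] shift [ 1.842  8.211 -0.489] turn [-0.149 -0.825  4.388] F [ 0.4  0.7 -2.2] w 13.2
target [525.08852182 103.71292384 176.79262685]
t 4.53 slope [-219.5 -382.3  188.7] F [ 0.2  0.6 -2.2] err [-3.  -7.8 43.9]
slope move (0, 0, -10) -> [ 0.027  0.006 -0.198]
slope move (10, 0, 0) -> [0.194 0.041 0.028]
slope move (0, 10, 0) -> [-0.042  0.196  0.   ]
```

```bash
python3 -m pendant '{"offset":[[0.17,0.6,0.2],[0.17,0.75,0.2],[0.17,0.75,0],[0.17,0.75,0],[0.17,0.75,0]],"twist":[[-0.014,-0.075,0.4],[-0.014,-0.075,0.4],[-0.014,-0.075,0.4],[-0.014,-0.075,0.4],[-0.014,-0.075,0.4]]}'
python3 -m pendant '{"offset":[[0.17,0.75,0],[0.17,0.75,0],[0.17,0.75,0],[0.17,0.75,0],[0.17,0.75,0]],"twist":[[-0.014,-0.075,0.4],[-0.014,-0.075,0.4],[-0.014,-0.075,0.4],[-0.014,-0.075,0.4],[-0.014,-0.075,0.4]]}'
python3 -m pendant '{"offset":[[0.14,0.61,-0.2],[0,0,-0.3],[0,0,-0.3],[0,0,0]],"twist":[[0,-0.075,0.388],[0,0,0],[0,0,0],[0,0,0]]}'
python3 - <<'E'
from h import *
at();to(sl((-49,0,140)),PR)
cs={n:camera(n) for n in('side','top')}
a=cs['side']['pixels'][90:240,240:420,::-1];b=cs['top']['pixels'][110:260,200:380,::-1]
cv2.imwrite('pics/p.png',cv2.resize(np.hstack([a,b]),None,fx=2.2,fy=2.2,interpolation=2))
E
```

```text
t: 5.15
position: [475.7, -126.0, 220.6]
eef_rot: [0.994, -0.103, 0.032, -0.004]
force: [1.3, -0.1, -1.2]
gripper_width: 13.0
grasp_force: 58.7
t: 5.78
position: [518.1, 61.3, 220.5]
eef_rot: [0.995, 0.072, 0.064, -0.006]
force: [-0.3, -1.3, -1.1]
gripper_width: 13.4
grasp_force: 58.6
t: 6.28
position: [524.3, 89.6, 179.2]
eef_rot: [0.992, 0.104, 0.069, -0.008]
force: [-0.5, -0.3, -1.1]
gripper_width: 13.2
grasp_force: 58.7
t 6.28 slope [-52.3 -13.6 142.9] F [-0.8 -0.2 -1. ] err [ 0.1 -0.1  0.1]
t 6.28 at [524.3  89.6 179.2] shift [ 0.016  0.282 -0.048] turn [-0.008 -0.008  0.01 ] F [-0.5 -0.3 -1.1] w 13.2
```

View pics/p.png

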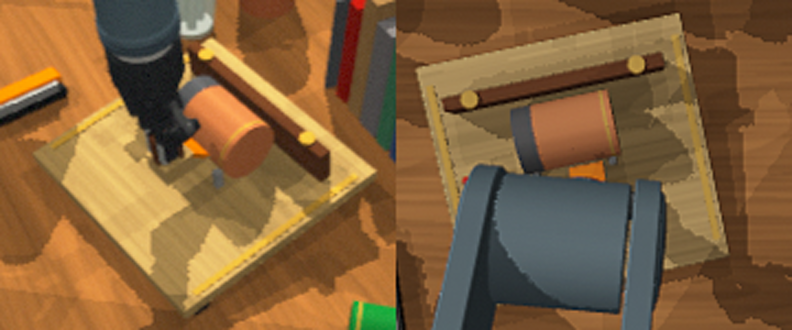

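The chock hangs in the gripper just short of the tin, orange face uphill (top crop (588,170)). I'll centre it, then lower it gently until it touches.

```bash
python3 -m pendant '{"offset":[[0.02,0.28,-0.05],[0.027,0.006,-0.2],[0.027,0.006,-0.2],[0.027,0.006,-0.2],[0,0,0]],"twist":[[0,0,0],[0,0,0],[0,0,0],[0,0,0],[0,0,0]]}'
python3 -c 'from h import *;at();at()'
python3 -m pendant '{"offset":[[0.008,0.002,-0.06],[0,0,0],[0,0,0]],"twist":[[0,0,0],[0,0,0],[0,0,0]]}'
python3 -c 'from h import *;at()'
```

```text
t: 7.0
position: [530.1, 105.3, 147.5]
eef_rot: [0.992, 0.104, 0.07, -0.008]
force: [-0.4, 0.4, -0.9]
gripper_width: 13.1
grasp_force: 58.8
t 7.0 slope [-47.9   0.5 110.3] F [-0.4  0.4 -0.9] err [0.1 0.1 0. ]
t 7.0 slope [-47.9   0.5 110.3] F [-0.4  0.4 -0.9] err [0.1 0.1 0. ]
t: 7.38
position: [531.3, 105.4, 146.1]
eef_rot: [0.992, 0.104, 0.071, -0.008]
force: [-0.3, 0.4, -1.8]
gripper_width: 13.5
grasp_force: 58.8
t 7.38 slope [-46.9   0.4 108.8] F [-0.5  0.4 -1.8] err [0.  0.2 0. ]
```

```bash
python3 -m pendant '{"offset":[[0.008,0.002,-0.06],[0,0,0],[0,0,0]],"twist":[[0,0,0],[0,0,0],[0,0,0]]}' | grep -v eef
python3 -c 'from h import *;at()'
python3 -m pendant '{"offset":[[0.005,0.001,-0.04],[0,0,0],[0,0,0]],"twist":[[0,0,0],[0,0,0],[0,0,0]]}'| grep -v eef
python3 -c 'from h import *;at()'
```

```text
t: 7.75
position: [531.5, 105.6, 142.9]
force: [0.7, -0.8, -0.6]
gripper_width: 13.1
grasp_force: 58.8
t 7.75 slope [-47.1   0.5 105.5] F [ 0.4 -0.9 -0.7] err [0.  0.2 0. ]
t: 8.12
position: [531.8, 105.6, 140.9]
force: [-0.6, 0.9, -1.1]
gripper_width: 13.2
grasp_force: 58.8
t 8.12 slope [-47.1   0.5 103.5] F [-0.5  1.1 -1.1] err [0.  0.2 0. ]
```

```bash
python3 -m pendant '{"offset":[[0.003,0,-0.02],[0,0,0],[0,0,0]],"twist":[[0,0,0],[0,0,0],[0,0,0]]}'| grep -v eef
python3 -c 'from h import *;at()'
```

```text
t: 8.5
position: [532.0, 105.6, 139.9]
force: [-0.3, 0.0, -0.7]
gripper_width: 13.1
grasp_force: 58.8
t 8.5 slope [-47.1   0.4 102.5] F [-0.4  0.1 -0.6] err [0.  0.2 0. ]
```

```bash
for i in 1; do python3 -m pendant '{"offset":[[0.003,0,-0.02],[0,0,0],[0,0,0]],"twist":[[0,0,0],[0,0,0],[0,0,0]]}'>/dev/null
python3 -c 'from h import *;at()'; done
python3 -m pendant '{"offset":[[0.003,0.001,-0.02],[0,0,0],[0,0,0]],"twist":[[0,0,0],[0,0,0],[0,0,0]]}'>/dev/null
python3 -c 'from h import *;at()'
python3 -m pendant '{"offset":[[0.002,0,-0.01],[0,0,0],[0,0,0]],"twist":[[0,0,0],[0,0,0],[0,0,0]]}'>/dev/null
python3 -c 'from h import *;at()'
```

```text
t 8.88 slope [-46.9   0.4 101.7] F [-1.5  0.4  1.7] err [0.  0.2 0. ]
t 9.25 slope [-46.8   0.4 101.6] F [-3.8  0.9 13.5] err [ 0.   0.2 -0. ]
t 9.62 slope [-46.8   0.4 101.6] F [-7.5  1.3 19.3] err [ 0.   0.2 -0. ]
```

Contact with the board is felt at slope z 101.6. I'll ease off to a light touch, then push uphill in small steps.

```bash
python3 -m pendant '{"offset":[[-0.004,-0.001,0.024],[0,0,0],[0,0,0]],"twist":[[0,0,0],[0,0,0],[0,0,0]]}'>/dev/null
python3 -c 'from h import *;at()'
python3 -m pendant '{"offset":[[0.039,0.008,0.006],[0.039,0.008,0.006],[0.039,0.008,0.006],[0,0,0]],"twist":[[0,0,0],[0,0,0],[0,0,0],[0,0,0]]}'>/dev/null
python3 -c 'from h import *;at()'
```

```text
t 10.0 slope [-46.9   0.4 101.6] F [-2.6  0.3  7.5] err [0.  0.2 0. ]
t 10.5 slope [-41.3   0.3 101.6] F [-3.8 -0.4 10.4] err [ 0.   0.1 -0. ]
```

```bash
python3 -m pendant '{"offset":[[0.038,0.008,0.016],[0.039,0.008,0.006],[0.039,0.008,0.006],[0,0,0]],"twist":[[0,0,0],[0,0,0],[0,0,0],[0,0,0]]}'>/dev/null
python3 -c 'from h import *;at()'
python3 -m pendant '{"offset":[[0.02,0.004,0.003],[0.02,0.004,0.003],[0.02,0.004,0.003],[0,0,0]],"twist":[[0,0,0],[0,0,0],[0,0,0],[0,0,0]]}'>/dev/null
python3 -c 'from h import *;at()'
```

```text
t 11.0 slope [-34.7   0.2 101.7] F [-0.1  0.1  1.1] err [0.  0.2 0. ]
t 11.5 slope [-32.1   0.3 101.7] F [-2.7  0.2  1.3] err [0.  0.2 0. ]
```

```bash
python3 -m pendant '{"offset":[[0.02,0.004,0.003],[0.02,0.004,0.003],[0.02,0.004,0.003],[0,0,0]],"twist":[[0,0,0],[0,0,0],[0,0,0],[0,0,0]]}'>/dev/null
python3 -c 'from h import *;at()'
python3 -m pendant '{"offset":[[0.016,0.004,0.002],[0.016,0.004,0.002],[0,0,0]],"twist":[[0,0,0],[0,0,0],[0,0,0]]}'>/dev/null
python3 -c 'from h import *;at()'
```

```text
t 12.0 slope [-28.6   0.2 101.7] F [-0.  -0.4 -1.5] err [0.  0.2 0. ]
t 12.38 slope [-27.    0.3 101.8] F [-0.3 -0.4 -2.2] err [0.  0.2 0. ]
```

```bash
python3 -m pendant '{"offset":[[0.016,0.004,0.002],[0,0,0],[0,0,0]],"twist":[[0,0,0],[0,0,0],[0,0,0]]}'>/dev/null
python3 -c 'from h import *;at()'
```

```text
t 12.75 slope [-26.2   0.3 101.8] F [-0.8 -0.6 -0.7] err [0.  0.2 0. ]
```

```bash
python3 -m pendant '{"offset":[[0.016,0.004,-0.004],[0,0,0],[0,0,0]],"twist":[[0,0,0],[0,0,0],[0,0,0]]}'>/dev/null
python3 -c 'from h import *;at()'
python3 -m pendant '{"offset":[[0.016,0.004,0.001],[0,0,0],[0,0,0]],"twist":[[0,0,0],[0,0,0],[0,0,0]]}'>/dev/null
python3 -c 'from h import *;at()'
```

```text
t 13.12 slope [-25.6   0.3 101.6] F [-3.7  0.5  3.9] err [0.  0.2 0. ]
t 13.5 slope [-24.7   0.3 101.6] F [-4.1  0.7  5.7] err [0.  0.2 0. ]
```

```bash
python3 -m pendant '{"offset":[[0.016,0.004,0.001],[0,0,0],[0,0,0]],"twist":[[0,0,0],[0,0,0],[0,0,0]]}'>/dev/null
python3 -c 'from h import *;at()'
python3 - <<'E'
from h import *
c=camera('side');im=cv2.resize(c['pixels'][90:240,260:420,::-1],None,fx=4.5,fy=4,interpolation=2);cv2.imwrite('pics/q.png',im[:600,:720])
E
```

```text
t 13.88 slope [-24.    0.4 101.6] F [-5.3  0.4  7. ] err [ 0.   0.2 -0. ]
```

View pics/q.png

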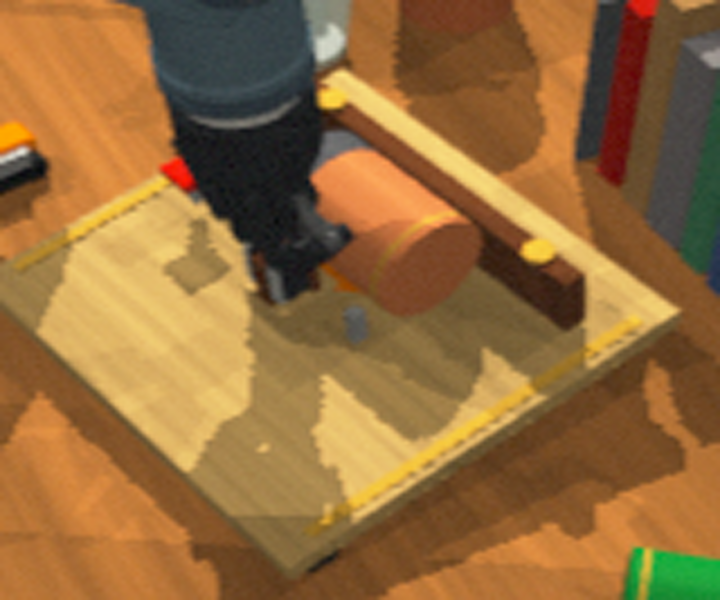

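The picture shows the tin rolled clear of the pins (pin at (355,323)), with the fence close behind it. I'll go on in smaller steps.

```bash
python3 -m pendant '{"offset":[[0.012,0.002,0.006],[0,0,0],[0,0,0]],"twist":[[0,0,0],[0,0,0],[0,0,0]]}'>/dev/null
python3 -c 'from h import *;at()'
python3 -m pendant '{"offset":[[0.012,0.002,0.002],[0,0,0],[0,0,0]],"twist":[[0,0,0],[0,0,0],[0,0,0]]}'>/dev/null
python3 -c 'from h import *;at()'
```

```text
t 14.3 slope [-23.2   0.4 101.6] F [-3.8  0.1  4.8] err [0.  0.2 0. ]
t 14.68 slope [-22.7   0.4 101.6] F [-4.4  0.6  6.2] err [0.  0.2 0. ]
```

```bash
python3 -m pendant '{"offset":[[0.012,0.002,0.002],[0,0,0],[0,0,0]],"twist":[[0,0,0],[0,0,0],[0,0,0]]}'>/dev/null
python3 -c 'from h import *;at()'
```

```text
t 15.05 slope [-22.1   0.3 101.6] F [-4.9 -1.2  6. ] err [0.  0.2 0. ]
```

```bash
python3 -m pendant '{"offset":[[0.01,0.002,0.003],[0,0,0],[0,0,0]],"twist":[[0,0,0],[0,0,0],[0,0,0]]}'>/dev/null
python3 -c 'from h import *;at()'
python3 -m pendant '{"offset":[[0.01,0.002,0.002],[0,0,0],[0,0,0]],"twist":[[0,0,0],[0,0,0],[0,0,0]]}'>/dev/null
python3 -c 'from h import *;at()'
```

```text
t 15.43 slope [-22.    0.4 101.6] F [-6.5 -0.6  6.5] err [ 0.   0.1 -0. ]
t 15.8 slope [-21.8   0.3 101.6] F [-8.3 -0.6 10. ] err [ 0.   0.1 -0. ]
```

```bash
python3 -m pendant '{"offset":[[0.01,0.002,0.002],[0,0,0],[0,0,0]],"twist":[[0,0,0],[0,0,0],[0,0,0]]}'>/dev/null
python3 -c 'from h import *;at()'
```

```text
t 16.18 slope [-21.8   0.3 101.6] F [-9.7 -1.4 10.9] err [ 0. -0. -0.]
```

```bash
python3 -m pendant '{"offset":[[0.01,0.002,0.002],[0,0,0],[0,0,0]],"twist":[[0,0,0],[0,0,0],[0,0,0]]}'>/dev/null
python3 -c 'from h import *;at()'
```

```text
t 16.55 slope [-21.7   0.3 101.6] F [-12.2  -0.1  13.1] err [ 0.1 -0.1 -0. ]
```

```bash
python3 -m pendant '{"offset":[[0,0,0.008],[0,0,0]],"twist":[[0,0,0],[0,0,0]]}'>/dev/null
python3 -c 'from h import *;at()'
python3 -m pendant '{"offset":[[0.006,0.001,0.004],[0,0,0],[0,0,0]],"twist":[[0,0,0],[0,0,0],[0,0,0]]}'>/dev/null
python3 -c 'from h import *;at()'
```

```text
t 16.8 slope [-21.7   0.4 101.6] F [-10.6  -1.2   9.5] err [ 0.1 -0.1 -0. ]
t 17.18 slope [-21.6   0.4 101.7] F [-11.   -2.   10.3] err [ 0.1 -0.1 -0. ]
```

```bash
python3 -m pendant '{"offset":[[0.009,0.002,0.006],[0,0,0],[0,0,0]],"twist":[[0,0,0],[0,0,0],[0,0,0]]}'>/dev/null
python3 -c 'from h import *;at()'
python3 -m pendant '{"offset":[[0,0,0],[0,0,0],[0,0,0],[0,0,0],[0,0,0]],"twist":[[0,0,0],[0,0,0],[0,0,0],[0,0,0],[0,0,0]]}'>/dev/null
python3 -c 'from h import *;at()'
python3 -m pendant '{"offset":[[0,0,0],[0,0,0],[0,0,0],[0,0,0]],"twist":[[0,0,0],[0,0,0],[0,0,0],[0,0,0]]}'>/dev/null
python3 -c 'from h import *;at()'
```

```text
t 17.55 slope [-21.5   0.4 101.7] F [-11.9  -2.3  10.1] err [ 0.1 -0.2 -0. ]
t 18.18 slope [-21.5   0.4 101.7] F [-12.   -2.6  10.3] err [ 0.1 -0.2 -0. ]
t 18.68 slope [-21.5   0.4 101.7] F [-11.2  -2.2   9.5] err [ 0.1 -0.2 -0. ]
```

```bash
python3 -m pendant '{"offset":[[0.008,0.002,0.012],[0,0,0],[0,0,0]],"twist":[[0,0,0],[0,0,0],[0,0,0]]}'>/dev/null
python3 -c 'from h import *;at()'
python3 -m pendant '{"offset":[[0.008,0.002,0.004],[0,0,0],[0,0,0]],"twist":[[0,0,0],[0,0,0],[0,0,0]]}'>/dev/null
python3 -c 'from h import *;at()'
```

```text
t 19.05 slope [-21.4   0.4 101.8] F [-12.3  -1.7   7. ] err [ 0.1 -0.2 -0. ]
t 19.43 slope [-21.3   0.4 101.9] F [-13.   -2.6   7.8] err [ 0.1 -0.2 -0. ]
```

Now hold it for more than a second, then ease off.

```bash
python3 -m pendant '{"offset":[[0,0,0],[0,0,0],[0,0,0],[0,0,0],[0,0,0]],"twist":[[0,0,0],[0,0,0],[0,0,0],[0,0,0],[0,0,0]]}'>/dev/null
python3 -c 'from h import *;at()'
python3 -m pendant '{"offset":[[0,0,0],[0,0,0],[0,0,0],[0,0,0],[0,0,0]],"twist":[[0,0,0],[0,0,0],[0,0,0],[0,0,0],[0,0,0]]}'>/dev/null
python3 -c 'from h import *;at()'
python3 -m pendant '{"offset":[[-0.02,-0.004,-0.004],[0,0,0]],"twist":[[0,0,0],[0,0,0]]}'>/dev/null
python3 -c 'from h import *;at()'
```

```text
t 20.05 slope [-21.3   0.4 101.8] F [-12.3  -2.    7.9] err [ 0.1 -0.2 -0. ]
t 20.68 slope [-21.3   0.4 101.8] F [-12.5  -2.3   7.5] err [ 0.1 -0.3 -0. ]
t 20.93 slope [-21.5   0.3 101.8] F [-8.7 -1.5  3.4] err [ 0.1 -0.1  0. ]
```

```bash
python3 -m pendant '{"offset":[[-0.02,-0.004,-0.004],[0,0,0]],"twist":[[0,0,0],[0,0,0]]}'>/dev/null
python3 -c 'from h import *;at()'
python3 -m pendant '{"offset":[[-0.014,-0.003,-0.004],[0,0,0]],"twist":[[0,0,0],[0,0,0]]}'>/dev/null
python3 -c 'from h import *;at()'
```

```text
t 21.18 slope [-21.6   0.4 101.9] F [-5.4 -1.7 -4. ] err [0.1 0.  0. ]
t 21.43 slope [-21.9   0.4 102.3] F [-4.6 -1.8 -5.9] err [0.1 0.1 0. ]
```

```bash
python3 -m pendant '{"offset":[[0.002,0,-0.014],[0,0,0]],"twist":[[0,0,0],[0,0,0]]}'>/dev/null
python3 -c 'from h import *;at()'
python3 -m pendant '{"offset":[[0.001,0,-0.006],[0,0,0]],"twist":[[0,0,0],[0,0,0]]}'>/dev/null
python3 -c 'from h import *;at()'
```

```text
t 21.68 slope [-21.7   0.4 101.8] F [-6.3 -1.9 -4.5] err [0.1 0.1 0. ]
t 21.93 slope [-21.7   0.4 101.7] F [-7.8 -1.3 -1.6] err [ 0.1  0.1 -0. ]
```

```bash
python3 -m pendant '{"offset":[[-0.014,-0.003,-0.014],[0,0,0]],"twist":[[0,0,0],[0,0,0]]}'>/dev/null
python3 -c 'from h import *;at()'
python3 -m pendant '{"offset":[[-0.01,-0.002,-0.008],[0,0,0]],"twist":[[0,0,0],[0,0,0]]}'>/dev/null
python3 -c 'from h import *;at()'
```

```text
t 22.18 slope [-21.9   0.4 101.7] F [-5.9 -2.   0. ] err [ 0.   0.2 -0. ]
t 22.43 slope [-22.    0.4 101.7] F [-6.3 -1.2  1.2] err [ 0.   0.2 -0. ]
```

```bash
python3 -m pendant '{"offset":[[-0.012,-0.002,-0.003],[0,0,0]],"twist":[[0,0,0],[0,0,0]]}'>/dev/null
python3 -c 'from h import *;at()'
python3 -m pendant '{"offset":[[-0.01,-0.002,-0.003],[0,0,0]],"twist":[[0,0,0],[0,0,0]]}'>/dev/null
python3 -c 'from h import *;at()'
```

```text
t 22.68 slope [-22.2   0.4 101.6] F [-3.2  0.7  3.1] err [0.  0.3 0. ]
t 22.93 slope [-22.3   0.3 101.7] F [-0.5  2.3  3. ] err [0.  0.3 0. ]
```

```bash
python3 -m pendant '{"offset":[[0,0,0],[0,0,0],[0,0,0],[0,0,0]],"twist":[[0,0,0],[0,0,0],[0,0,0],[0,0,0]]}' 34
python3 -c 'from h import *;at()'
python3 -m pendant '{"offset":[[-0.03,-0.006,0.2],[-0.055,-0.01,0.4],[-0.11,-0.02,0.8],[-0.11,-0.02,0.8],[0,0,0]],"twist":[[0,0,0],[0,0,0],[0,0,0],[0,0,0],[0,0,0]]}' 
python3 - <<'E'
from h import *
at()
c=camera('side');im=cv2.resize(c['pixels'][90:240,260:420,::-1],None,fx=4.5,fy=4,interpolation=2);cv2.imwrite('pics/r.png',im[:600,:720])
to(sl((-5.5,105,150)),PR)
E
```

```text
t: 23.42
position: [555.2, 110.4, 141.6]
eef_rot: [0.992, 0.104, 0.071, -0.008]
force: [-0.4, 0.1, -0.3]
gripper_width: 34.2
grasp_force: 0.0
t 23.43 slope [-23.4   0.3 100.9] F [-0.5  0.2 -0.3] err [0.  0.2 0. ]
t: 24.05
position: [541.7, 107.6, 256.4]
eef_rot: [0.992, 0.105, 0.075, -0.007]
force: [-0.3, -0.5, -0.1]
gripper_width: 33.9
grasp_force: 0.0
t 24.05 slope [-21.    0.4 216.4] F [-0.5 -0.4 -0.1] err [-0.1  0.7 -0. ]
t 24.1 at [540.7 107.6 254. ] shift [ 0.066  2.149 -1.224] turn [-0.007  0.043 -0.   ] F [-0.2  0.3 -0.9] w 34.1
```

View pics/r.png

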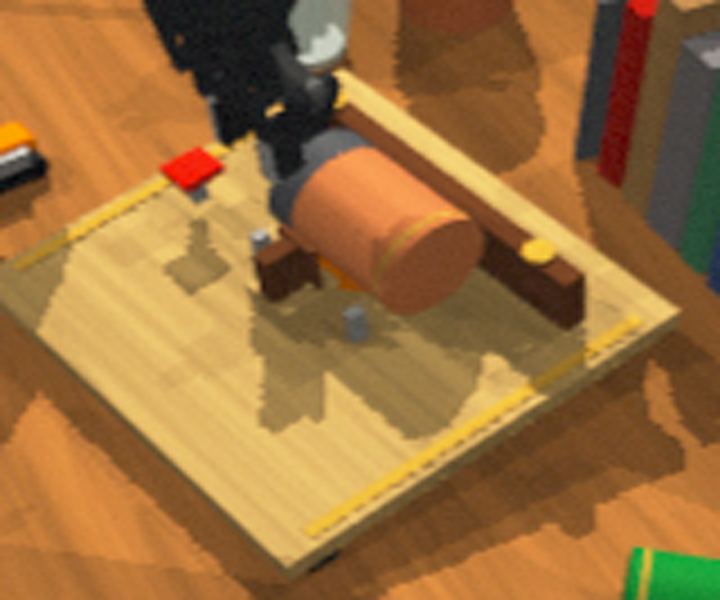

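The chock stands between the pins against the tin, which is backed on the fence, and the gripper is clear. Next is the paddle, with the fingers shut.

```bash
python3 -m pendant '{"offset":[[0,0.55,0],[0.02,0.55,0],[0.02,0.55,-0.2],[0.02,0.5,-0.5],[0,0,-0.5]],"twist":[[0,0,0],[0,0,0],[0,0.04,0],[0,0,0],[0,0,0]]}' 0 >/dev/null
python3 -m pendant '{"offset":[[0,0,0],[0,0,0]],"twist":[[0,0,0],[0,0,0]]}'
python3 - <<'E'
from h import *
at();to(sl((-6,105,125)),PR)
E
```

```text
t: 24.98
position: [542.9, 214.9, 191.7]
eef_rot: [0.992, 0.104, 0.068, -0.008]
force: [0.9, 0.0, -0.5]
gripper_width: -0.1
grasp_force: 0.0
t 24.98 slope [ -6.7 105.1 149.1] F [ 0.8 -0.2 -0.6] err [ 0.1 -0.2  0. ]
t 24.98 at [542.9 214.9 191.7] shift [ 0.079  0.016 -0.476] turn [-0.007 -0.024  0.002] F [ 0.9  0.  -0.5] w -0.1
```

```bash
python3 -m pendant '{"offset":[[0.04,0.008,-0.24],[0.04,0.008,-0.24],[0.014,0.003,-0.1],[0.014,0.003,-0.1],[0,0,0]],"twist":[[0,0,0],[0,0,0],[0,0,0],[0,0,0],[0,0,0]]}' >/dev/null
python3 -c 'from h import *;at()'
python3 -m pendant '{"offset":[[0.014,0.003,-0.1],[0.014,0.003,-0.1],[0.014,0.003,-0.1],[0,0,0]],"twist":[[0,0,0],[0,0,0],[0,0,0],[0,0,0]]}' >/dev/null
python3 -c 'from h import *;at()'
```

```text
t 25.6 slope [ -6.2 105.2 114.2] F [ 0.4  0.4 -0.6] err [ 0.1 -0.2  0. ]
t 26.1 slope [ -6.3 105.2  98.9] F [ 0.3 -0.8 -0.6] err [ 0.1 -0.3  0. ]
```

```bash
python3 - <<'E'
from h import *
cs={n:camera(n) for n in('side','top')}
a=cs['side']['pixels'][90:210,250:400,::-1];b=cs['top']['pixels'][130:250,200:350,::-1]
cv2.imwrite('pics/s.png',cv2.resize(np.hstack([a,b]),None,fx=2.66,fy=4,interpolation=2))
E
```

```text
(no output)
```

View pics/s.png

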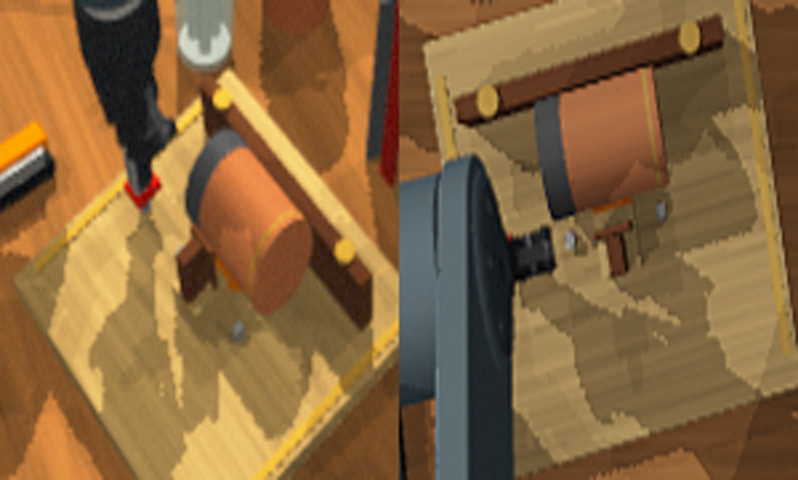

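The fingertips are on the red paddle (left half (145,190)) and the pins are already partly sunk. I'll go on to the end stop.

```bash
python3 -m pendant '{"offset":[[0.014,0.003,-0.08],[0.01,0.002,-0.06],[0,0,0]],"twist":[[0,0,0],[0,0,0],[0,0,0]]}' >/dev/null
python3 -c 'from h import *;at()'
python3 -m pendant '{"offset":[[0.005,0.001,-0.04],[0,0,0]],"twist":[[0,0,0],[0,0,0]]}' >/dev/null
python3 -c 'from h import *;at()'
```

```text
t 26.57 slope [ -5.9 105.2  92. ] F [ 0.2  0.1 -0.1] err [ 0.1 -0.2  0. ]
t 26.82 slope [ -5.7 105.3  90.5] F [-1.6  0.4  4.5] err [ 0.1 -0.2  0. ]
```

```bash
python3 -m pendant '{"offset":[[0.004,0.001,-0.03],[0,0,0]],"twist":[[0,0,0],[0,0,0]]}' >/dev/null
python3 -c 'from h import *;at()'
```

```text
t 27.07 slope [ -5.6 105.3  90.3] F [-7.9 -0.4 17.1] err [ 0.1 -0.2 -0. ]
```

The end stop is felt (17 N, no further travel). I'll retreat and check.

```bash
python3 -m pendant '{"offset":[[0,0,0],[-0.03,-0.006,0.2],[-0.055,-0.01,0.4],[-0.11,-0.02,0.8],[-0.11,-0.02,0.8]],"twist":[[0,0,0],[0,0,0],[0,0,0],[0,0,0],[0,0,0]]}' >/dev/null
python3 -m pendant '{"offset":[[-0.8,0.2,0.4],[-0.8,0.2,0.4],[-0.6,0.2,0],[0,0,0],[0,0,0]],"twist":[[0,0,0],[0,0,0],[0,0,0],[0,0,0],[0,0,0]]}'
python3 - <<'E'
from h import *
cs={n:camera(n) for n in('side','top')}
a=cs['side']['pixels'][90:210,250:400,::-1];b=cs['top']['pixels'][130:250,200:350,::-1]
cv2.imwrite('pics/u.png',cv2.resize(np.hstack([a,b]),None,fx=2.66,fy=4,interpolation=2))
E
```

```text
t: 28.32
position: [427.3, 244.2, 283.0]
eef_rot: [0.992, 0.105, 0.069, -0.008]
force: [0.7, 0.4, 0.0]
gripper_width: -0.3
grasp_force: 0.0
```

View pics/u.png

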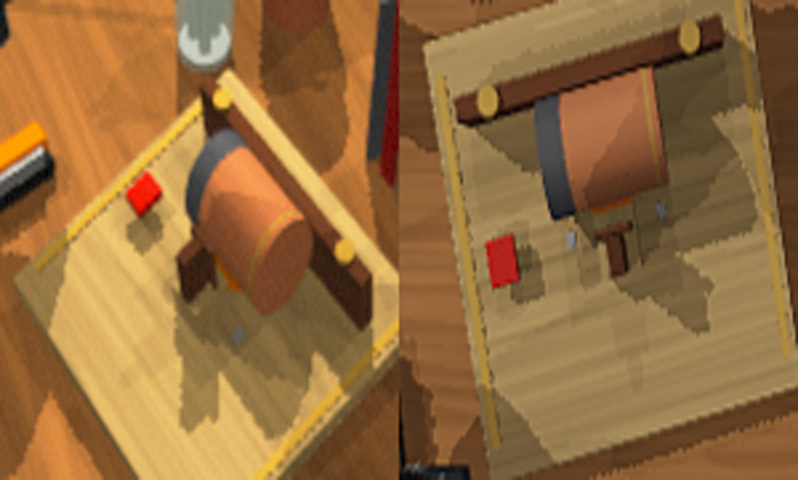

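The pins are down to about 2 mm stubs (left half (238,335)), the paddle is low, and the chock holds the tin against the fence with the robot clear. Handing in.

```bash
python3 -c 'from station import *;print(hand_in())'
```

```text
the job is handed in; nothing more can be done
None
```

I handed the job in at about 28 s: the chock alone holds the tin against the fence and the pins are pressed to their end stop; the wrist read about 12–13 N during the hold of over a second (the force on the tin itself was not measured, I estimate about 9 N, at most about 16 N).

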